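# Set the gold-mended dishes on their drying rests

## Robot

A 6-joint arm with a two-finger parallel gripper is mounted at the origin on the work surface. World frame = base frame: x ahead of the robot, y to its left, z up, the work surface at z = 0. Lengths are in m, angles in rad, forces in N, time in s.
With the tool pointing down it reaches from about 0.275 to 0.75 m from the base axis. Payload 10.2 kg.
Tool frame: the origin (TCP) lies on the centre line of the jaws, within the pads' length; the fingertips stand 14 mm ahead of it and the grasp point (between the pads) lies 5 mm behind it (tip_extent is the distance from the TCP to the fingertips, in m); x points along the fingers, y is the direction in which the jaws open and shut, and the axes are right-handed (so a half turn about x gives the same grasp; the last joint's range is limited). The gripper opens to 88 mm and grips with 3 to 60 N. Pads are 18 mm wide; open, the fingers measure 123 mm over their backs; the gripper's body (75 mm by 187 mm) begins 45 mm behind the grasp point.
Start: joints at [0.919, 0.313, 1.498, -0, 1.331, -0.223], TCP at [0.218, 0.477, 0.225] pointing down, gripper open.
Joint ranges: [-2.94, 2.94], [-0.97, 2.17], [0.19, 2.56], [-1.23, 4.37], [0.02, 3.11], [-2.88, 2.88]. Speed limits (rad/s): [2.39, 2.39, 3.01, 3.14, 3.14, 3.14].

## Interface

Orientations are given as a 3x3 rotation matrix whose columns are the frame's x, y, z axes.
In Python, from plant import * gives the robot as it stands. The module is installed in compiled form; this text tells all that it offers.
- The arm moves only by the shell command python3 -m creep 'ROWS' [FORCE]. ROWS is JSON, a list of rows, each an object with "dp": the shift along the tool's x, y, z in cm, a list of three; "angular": the turn, a rotation vector about the tool's x, y, z in degrees, a list of three; "gripper": the finger opening in cm, from 0 to 8.81. In form: [{"dp": [tx, ty, tz], "angular": [ax, ay, az], "gripper": gripper}, ...]. A call has 1 to 5 rows; each row shifts and turns the commanded pose from where the row before left it, along the tool's axes as they then stand; what a row does not reach is not made up. A row lasts 1/8 s, in which the tool goes at most 62.5 mm and 10.7 degrees, less where a joint would pass 70% of its speed; a pose out of reach is approached as far as the arm can. A call with a gripper value outside its range is refused whole. The fingers move at their own pace and stop on an object; FORCE is the grip in N (left out, the last holds). Time passes only in rows, so rows that do not move let the fingers close. It gives the time, the measured TCP pose, the force and the opening at its end, in the units of the state.
- sense(): the state, without advancing time (a new reading comes with each control period).
- camera(name): name is "side" or "top"; returns a dict with "color" (480x640x3 uint8, blue, green, red), "mtx" (3x3 intrinsics, pixels), "k1" (the pictures are not rectified: a ray, as slopes to the right and down, at radius r is drawn at 1 + k1 r^2 times it, then the intrinsics apply), "R" (3x3) and "t" (3): a world point X has camera coordinates R X + t. Camera axes: x right, y down, z forward; pixel columns grow to the right and rows downward; lengths in m; the calibration is good to about 2 mm. A picture is of the moment at which its call begins. There is no depth.
- close_job(): hands the job in, once; it reports no verdict.
Trained networks look in a picture, given as the dict that the camera call returned (one of the last four; its "shot" number tells which), for a name from the list of things; names that differ only in an ending like _2 or _b are one class to them, and where a whole thing is asked for, a point or a joint stands for the part that bears it (a point fixed in the world has none). Each returns a list of dicts, best first, with "p" (0 to 1); they miss things now and then, are a little off and sometimes report something else, mostly with a low value. They report only what shows in the picture. A call takes as long as a camera call. They do not tell look-alikes from the thing itself.
- find_in(picture, name): "box" ([left, top, right, bottom] in pixels, round what is visible of it).
- spot_point(picture, name): "location" ([row, column] in pixels: a listed point, or the origin of a listed thing).
The state is a dict: "t": time; "joints": joint angles; "joint_velocities": joint speeds; "tau": joint torques, N m; "ee_pos": TCP position; "ee_rot": TCP orientation; "force": force on the tool from outside, world axes, zero at the start; "ft_torque": the same for the moment, N m; "gripper_width": finger opening in m.
Only numpy, scipy, OpenCV 4.12 (cv2) and the standard library are available. Lean on these libraries where they do the work, as an engineer would, in place of code of your own. Each camera call takes 0.05 s, during which the arm holds its last target. There are 200 camera calls.

## Task

Set the three dishes mended with gold seams to dry, each on the sloped rest whose band has the dish's own glaze colour: right way up and flat on the board, midway along the cleat, long side running straight up the slope, lower short end down against the cleat. Put them down without dropping them, and leave the three dishes without gold where they are.

Things in the scene. Friction and masses are not known exactly. Their poses are not given: they have to be found in the camera images.
- mended_blue: Loose open rectangular dish, blue glaze, mended: bright-gold seams branch over floor and rims, one rim corner gold. 76 long (x) x 46 wide (y) x 20 mm high, walls 4 mm, 60 to 120 g. Origin: centre of its underside, z up. Starts flat on the table, long side within 0.4 rad of straight away from the robot. Either end may go downhill; it does not slide down a rest by itself.
- plain_blue: Loose dish of the same shape and size, blue glaze, no gold: never broken, not to be moved. Origin: centre of its underside. Dishes start in a row, 90 mm or more apart. Fixed bowls, jars and cups up to 200 mm high stand only at the table's far edge (x above 0.74) and sides (|y| above 0.4).
- ramp_blue: Fixed sloped rest with a blue band across its top end. Origin on the table under the middle of the board, z up, y along the cleat. Board 150 (on the slope) x 110 mm, rising 20 deg to +x (away from the robot), top face 40 mm + 0.364 x above the table. Cleat: dark strip, full width, 10 mm high; uphill face 50 mm down-slope of the middle, so a dish against it is centred 12 mm down-slope.
- mended_white: Loose open rectangular dish, white glaze, mended: bright-gold seams branch over floor and rims, one rim corner gold. 76 long (x) x 46 wide (y) x 20 mm high, walls 4 mm, 60 to 120 g. Origin: centre of its underside, z up. Starts flat on the table, long side within 0.4 rad of straight away from the robot. Either end may go downhill; it does not slide down a rest by itself.
- plain_white: Loose dish of the same shape and size, white glaze, no gold: never broken, not to be moved. Origin: centre of its underside. Dishes start in a row, 90 mm or more apart. Fixed bowls, jars and cups up to 200 mm high stand only at the table's far edge (x above 0.74) and sides (|y| above 0.4).
- ramp_white: Fixed sloped rest with a white band across its top end. Origin on the table under the middle of the board, z up, y along the cleat. Board 150 (on the slope) x 110 mm, rising 20 deg to +x (away from the robot), top face 40 mm + 0.364 x above the table. Cleat: dark strip, full width, 10 mm high; uphill face 50 mm down-slope of the middle, so a dish against it is centred 12 mm down-slope.
- mended_black: Loose open rectangular dish, black glaze, mended: bright-gold seams branch over floor and rims, one rim corner gold. 76 long (x) x 46 wide (y) x 20 mm high, walls 4 mm, 60 to 120 g. Origin: centre of its underside, z up. Starts flat on the table, long side within 0.4 rad of straight away from the robot. Either end may go downhill; it does not slide down a rest by itself.
- plain_black: Loose dish of the same shape and size, black glaze, no gold: never broken, not to be moved. Origin: centre of its underside. Dishes start in a row, 90 mm or more apart. Fixed bowls, jars and cups up to 200 mm high stand only at the table's far edge (x above 0.74) and sides (|y| above 0.4).
- ramp_black: Fixed sloped rest with a black band across its top end. Origin on the table under the middle of the board, z up, y along the cleat. Board 150 (on the slope) x 110 mm, rising 20 deg to +x (away from the robot), top face 40 mm + 0.364 x above the table. Cleat: dark strip, full width, 10 mm high; uphill face 50 mm down-slope of the middle, so a dish against it is centred 12 mm down-slope.
Not all that is in view belongs to the job. What is shaped like the ramp_black but orange is not meant.

How it is judged:
By the outcome, as a careful person would: the job done as asked, in the order asked, and still so for the second after the job is handed in, with the robot touching nothing.
It also fails if it takes over 83 s, if anything falls off the work surface, if the arm or the gripper's body presses on something with over 40 N, if the wrist force passes 120 N, or if a joint passes its speed limit or range.

## Working session

There is one attempt and no reset: what is moved stays moved. The work goes in short steps, Python scripts to look and compute and a shell command to move; the robot and the scene stay as the last step left them, time stands still between calls to the robot, and variables do not carry over. Pictures are saved under pics/ and viewed, about 12 in all and at most 16, crops included, and the job is handed in when it is done.

```bash
mkdir -p pics; python3 - <<'E'
from plant import *
import cv2
s=sense();print(s['t'],s['ee_pos'],s['ee_rot'],s['gripper_width'])
for n in("top","side"):
    c=camera(n);cv2.imwrite(f"pics/{n}0.png",c["color"]);print(n,c['mtx'],c['k1'],c['R'],c['t'])
    for o in("mended_blue","plain_blue","ramp_blue","mended_white","plain_white","ramp_white","mended_black","plain_black","ramp_black"):
        print(o,[(d['location'],round(d['p'],2)) for d in spot_point(c,o)][:4],[([int(v) for v in d['box']],round(d['p'],2)) for d in find_in(c,o)][:3])
print(sense()['t'])
E
```

```text
0.0 [0.21811618 0.47724748 0.22466114] [[-7.79237287e-04  4.15741762e-01  9.09482369e-01]
 [-1.03285912e-03  9.09481826e-01 -4.15742399e-01]
 [-9.99999163e-01 -1.26332913e-03 -2.79299481e-04]] 0.08814090188021381
top [[435.9396161    0.         315.61863658]
 [  0.         435.9396161  246.94461694]
 [  0.           0.           1.        ]] -0.015628833197993432 [[-0.00296595 -0.99999487  0.00121168]
 [-0.9761463   0.00263216 -0.21709786]
 [ 0.21709356 -0.00182668 -0.97614909]] [0.01078338 0.48097116 0.91001024]
mended_blue [([256.7, 292.4], 0.7), ([270.4, 243.7], 0.21)] [([273, 234, 309, 271], 0.82)]
plain_blue [([264.8, 199.5], 0.81)] [([182, 247, 210, 283], 0.88)]
ramp_blue [([185.2, 321.7], 0.82)] [([296, 142, 352, 218], 0.88)]
mended_white [([268.9, 345.2], 0.62), ([180.8, 402.7], 0.53)] [([331, 247, 358, 284], 0.75)]
plain_white [([270.2, 445.6], 0.84)] [([429, 249, 464, 292], 0.92)]
ramp_white [([177.2, 404.3], 0.89), ([274.5, 393.6], 0.75)] [([378, 138, 436, 208], 0.94), ([434, 251, 465, 290], 0.66)]
mended_black [([272.1, 392.9], 0.6), ([268.5, 445.2], 0.48)] [([383, 253, 4
[... 578 characters left out ...]
, ([323, 167, 365, 190], 0.32)]
plain_blue [([367.1, 314.6], 0.93)] [([285, 340, 346, 390], 0.86)]
ramp_blue [([227.8, 233.0], 0.58)] [([187, 187, 265, 246], 0.84)]
mended_white [([214.4, 335.0], 0.88)] [([311, 193, 350, 225], 0.81)]
plain_white [([154.1, 341.5], 0.73)] [([325, 136, 360, 160], 0.67)]
ramp_white [([168.5, 245.6], 0.57)] [([203, 128, 282, 186], 0.81)]
mended_black [([180.8, 343.7], 0.97)] [([323, 167, 363, 191], 0.84)]
plain_black [([308.4, 331.7], 0.6), ([165.2, 243.2], 0.23), ([180.7, 340.3], 0.2)] [([304, 293, 355, 322], 0.64)]
ramp_black [([315.8, 210.2], 0.86), ([410.0, 451.7], 0.59), ([259.1, 314.3], 0.45)] [([150, 266, 254, 342], 0.97), ([401, 348, 511, 449], 0.65)]
1.9
```

```bash
python3 - <<'E'
import cv2
a=cv2.imread("pics/top0.png")
b=cv2.imread("pics/side0.png")
cv2.imwrite("pics/top0c.png",cv2.resize(a[120:320,150:500],None,fx=2.28,fy=2.28,interpolation=cv2.INTER_CUBIC))
cv2.imwrite("pics/side0c.png",cv2.resize(b[100:420,120:520],None,fx=1.85,fy=1.85,interpolation=cv2.INTER_CUBIC))
E
```

```text
(no output)
```

View pics/top0c.png

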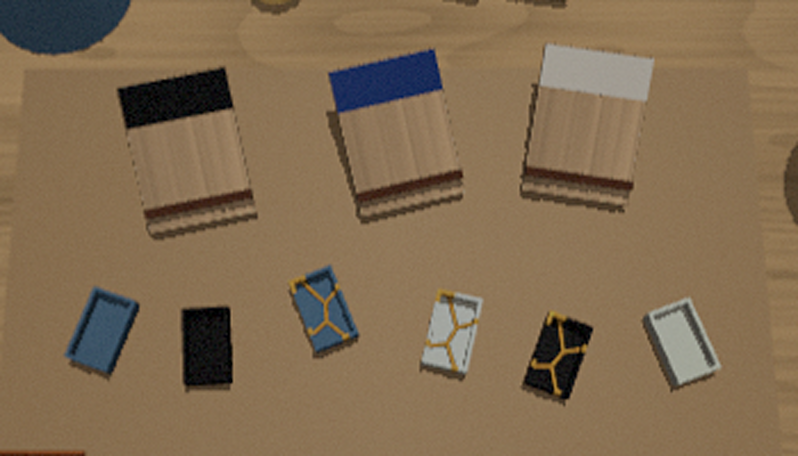

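View pics/side0c.png

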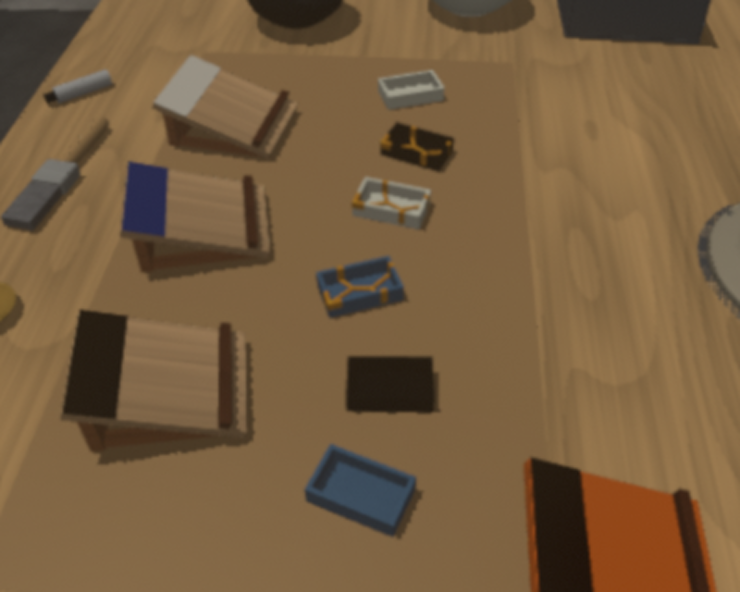

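```bash
python3 - <<'E'
import cv2,numpy as np
def crop(im,x,y,w,h,f,out,ox,oy):
    c=cv2.resize(im[y:y+h,x:x+w],None,fx=f,fy=f,interpolation=cv2.INTER_CUBIC)
    c=cv2.convertScaleAbs(c,alpha=1.3,beta=15)
    out[oy:oy+c.shape[0],ox:ox+c.shape[1]]=c
a=cv2.imread("pics/top0.png");b=cv2.imread("pics/side0.png")
o=np.zeros((600,800,3),np.uint8)
crop(a,265,230,160,72,5,o,0,0); crop(a,195,138,250,75,3.2,o,0,360); cv2.imwrite("pics/t.png",o)
o=np.zeros((600,800,3),np.uint8)
crop(b,283,162,84,115,5,o,0,0); crop(b,150,125,136,220,2.7,o,425,0); cv2.imwrite("pics/s.png",o)
E
```

```text
(no output)
```

View pics/t.png

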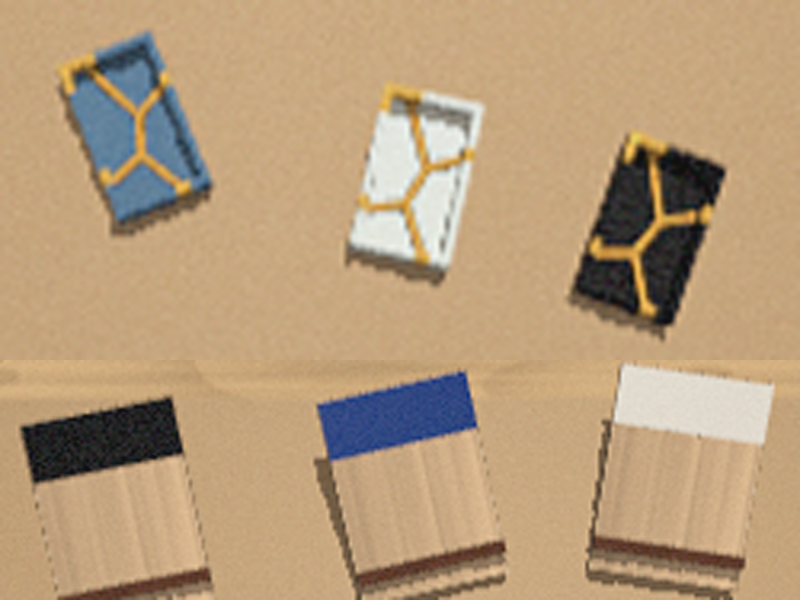

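View pics/s.png

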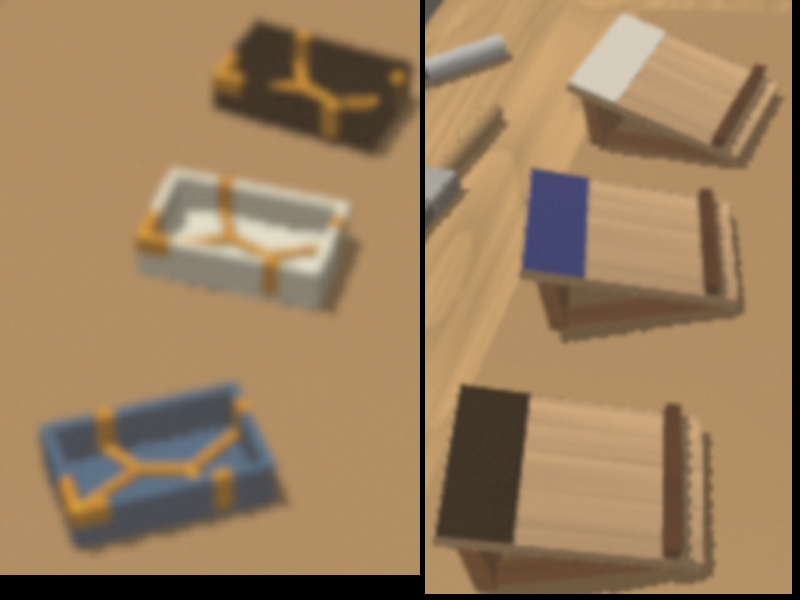

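```bash
cat > h.py <<'E'
import numpy as np,cv2
from scipy.optimize import least_squares
from scipy.spatial.transform import Rotation as Ro
CAM={"top":(np.array([[435.94,0,315.619],[0,435.94,246.945],[0,0,1]]),-0.0156288,np.array([[-0.00296595,-0.99999487,0.00121168],[-0.9761463,0.00263216,-0.21709786],[0.21709356,-0.00182668,-0.97614909]]),np.array([0.01078338,0.48097116,0.91001024])),
"side":(np.array([[433.333,0,323.913],[0,433.333,235.922],[0,0,1]]),-0.0940512,np.array([[-0.99720704,-0.07459792,-0.00364212],[-0.04923656,0.69328543,-0.71897919],[0.05615939,-0.71679179,-0.69502205]]),np.array([0.45985781,0.01936612,0.81701482]))}
def proj(X,n):
    K,k1,R,t=CAM[n]
    return cv2.projectPoints(np.asarray(X,float).reshape(-1,3),cv2.Rodrigues(R)[0],t,K,np.array([k1,0,0,0]))[0].reshape(-1,2)
def pose(L,obs,x0):
    # L: dict name->local pts ; obs: list (cam, local pts, pixels)
    def w(P,p): return np.asarray(P)@Ro.from_euler('z',p[2]).as_matrix().T+[p[0],p[1],0]
    f=lambda p:np.concatenate([(proj(w(P,p),c)-q).ravel() for c,P,q in obs])
    return least_squares(f,x0,loss='soft_l1')
E
cat > m.py <<'E'
from h import *
t=lambda a:np.array([265,230])+(np.array(a,float)+.5)/5-.5
s=lambda a:np.array([283,162])+(np.array(a,float)+.5)/5-.5
tr=lambda a:np.array([195,138])+(np.array(a,float)-[0,360]+.5)/3.2-.5
sr=lambda a:np.array([150,125])+(np.array(a,float)-[425,0]+.5)/2.7-.5
r=np.array([[38,23,20],[38,-23,20],[-38,-23,20],[-38,23,20]])/1e3
b=np.array([[38,23,0],[-38,23,0]])/1e3
D={"blue":([(60,70),(151,32),(210,180),(116,215)],[(72,520),(42,428),(240,385),(275,468)],[(82,548),(278,500)]),
"white":([(385,85),(484,102),(447,262),(350,247)],[(142,250),(178,170),(350,205),(325,275)],[(140,272),(322,308)]),
"black":([(630,132),(725,165),(670,318),(576,290)],[(215,85),(258,22),(412,65),(385,130)],[(217,105),(378,153)])}
c,sn=np.cos(np.radians(20)),np.sin(np.radians(20))
g=lambda u,y,h:[(u*c-h*sn)/1e3,y/1e3,.04+(u*sn+h*c)/1e3]
P=np.array([g(75,55,0),g(75,-55,0),g(-50,55,10),g(-50,-55,10)])
Q={"blue":([(317,405),(467,371),(357,575),(504,541)],[(522,275),(532,170),(707,292),(702,190)]),
"white":([(622,364),(774,383),(588,538),(746,557)],[(570,85),(627,13),(715,140),(757,66)]),
"black":([(22,428),(172,398),(60,597),(209,568)],[(436,541),(460,386),(665,556),(668,405)])}
for k in D:
    a=D[k]
    for nm,o in (("both",[("top",r,t(a[0])),("side",r,s(a[1])),("side",b,s(a[2]))]),("top",[("top",r,t(a[0]))]),("side",[("side",r,s(a[1])),("side",b,s(a[2]))])):
        q=pose(0,o,[.45,0,0]);print("dish",k,nm,q.x.round(4),np.abs(q.fun).max().round(2))
for k in Q:
    a=Q[k]
    for nm,o in (("both",[("top",P,tr(a[0])),("side",P,sr(a[1]))]),("top",[("top",P,tr(a[0]))]),("side",[("side",P,sr(a[1]))])):
        q=pose(0,o,[.65,0,0]);print("ramp",k,nm,q.x.round(4),np.abs(q.fun).max().round(2))
E
python3 m.py
```

```text
dish blue both [0.4728 0.0651 0.3792] 1.37
dish blue top [0.4713 0.0645 0.3755] 0.76
dish blue side [0.4734 0.0656 0.3867] 1.13
dish white both [ 0.4488 -0.0635 -0.2226] 2.42
dish white top [ 0.4479 -0.0638 -0.218 ] 0.7
dish white side [ 0.4492 -0.0631 -0.2194] 2.25
dish black both [ 0.4245 -0.1684 -0.3528] 2.01
dish black top [ 0.4236 -0.1688 -0.3597] 0.88
dish black side [ 0.4251 -0.1667 -0.3353] 2.24
ramp blue both [ 0.6482 -0.0089  0.232 ] 2.18
ramp blue top [ 0.6466 -0.011   0.2335] 0.27
ramp blue side [ 0.6485 -0.0048  0.2277] 0.86
ramp white both [ 0.6558 -0.202  -0.1668] 1.36
ramp white top [ 0.6557 -0.2037 -0.1533] 2.06
ramp white side [ 0.655  -0.1985 -0.1787] 1.36
ramp black both [0.63   0.2044 0.2038] 1.84
ramp black top [0.6283 0.2015 0.2108] 0.73
ramp black side [0.6305 0.2063 0.1975] 1.37
```

```bash
cat > go.py <<'E'
import sys
from h import *
from plant import *
D={"blue":(.4725,.065,.379),"white":(.4485,-.0635,-.22),"black":(.4245,-.168,-.352)}
Q={"blue":(.6480,-.0085,.232),"white":(.6557,-.202,-.168),"black":(.63,.2042,.204)}
def target(kind,k,up,slide=0,h=.017):
    if kind=="pick":
        x,y,w=D[k];R=Ro.from_euler('z',w).as_matrix()@np.array([[0,0,1],[0,1,0],[-1,0,0]]).astype(float)
        return np.array([x,y,h+up]),R
    x,y,w=Q[k];T=np.radians(20);c,s=np.cos(T),np.sin(T);W=Ro.from_euler('z',w).as_matrix()
    R=W@np.array([[s,0,c],[0,1,0],[-c,0,s]])
    u=-.012+slide
    return np.array([x,y,.04])+R[:,2]*u-R[:,0]*(h+up),R
def show(kind,k,*a):
    s=sense();p,R=target(kind,k,*a);R0=s['ee_rot']
    print("t",round(s['t'],2),"pos",s['ee_pos'].round(4),"F",s['force'].round(1),"w",round(s['gripper_width'],4))
    print("  rotvec deg(old tool)",np.degrees(Ro.from_matrix(R0.T@R).as_rotvec()).round(1),
      "| shift cm in new tool",(100*R.T@(p-s['ee_pos'])).round(2),"| in old tool",(100*R0.T@(p-s['ee_pos'])).round(2))
if __name__=="__main__": show(sys.argv[1],sys.argv[2],*map(float,sys.argv[3:]))
E
python3 go.py pick blue 0.08
```

```text
t 1.9 pos [0.2183 0.4775 0.2252] F [0.2 0.5 0.2] w 0.0883
  rotvec deg(old tool) [-46.3  -0.    0. ] | shift cm in new tool [ 12.82 -47.73   8.36] | in old tool [ 12.82 -26.95  40.27]
```

```bash
python3 -m creep '[{"dp":[0,0,0],"angular":[-9.3,0,0],"gripper":8.8},{"dp":[0,0,0],"angular":[-9.3,0,0],"gripper":8.8},{"dp":[0,0,0],"angular":[-9.3,0,0],"gripper":8.8},{"dp":[0,0,0],"angular":[-9.2,0,0],"gripper":8.8},{"dp":[0,0,0],"angular":[-9.2,0,0],"gripper":8.8}]' 20
python3 -m creep '[{"dp":[0,-4.8,0.8],"angular":[0,0,0],"gripper":8.8},{"dp":[0,-4.8,0.8],"angular":[0,0,0],"gripper":8.8},{"dp":[0,-4.8,0.8],"angular":[0,0,0],"gripper":8.8},{"dp":[0,-4.8,0.8],"angular":[0,0,0],"gripper":8.8},{"dp":[0,-4.8,0.8],"angular":[0,0,0],"gripper":8.8}]'
python3 -m creep '[{"dp":[1,-4.8,0.8],"angular":[0,0,0],"gripper":8.8},{"dp":[2,-4.8,0.8],"angular":[0,0,0],"gripper":8.8},{"dp":[3,-4.8,0.8],"angular":[0,0,0],"gripper":8.8},{"dp":[3,-4.8,0.9],"angular":[0,0,0],"gripper":8.8},{"dp":[3.8,-4.5,0.9],"angular":[0,0,0],"gripper":8.8}]'
python3 go.py pick blue 0.08
```

```text
t: 2.52
ee_pos: [0.2183, 0.4775, 0.2252]
ee_rot: [[0.0, -0.375, 0.927], [0.0, 0.927, 0.375], [-1.0, 0.0, 0.0]]
force: [-0.8, 0.5, 0.1]
gripper_width: 0.0879
t: 3.15
ee_pos: [0.3449, 0.268, 0.2254]
ee_rot: [[0.0, -0.37, 0.929], [0.0, 0.929, 0.37], [-1.0, 0.0, 0.0]]
force: [0.7, 0.7, 0.1]
gripper_width: 0.0881
t: 3.78
ee_pos: [0.4723, 0.0631, 0.0967]
ee_rot: [[0.002, -0.37, 0.929], [-0.0, 0.929, 0.37], [-1.0, -0.001, 0.002]]
force: [0.6, 0.6, 0.2]
gripper_width: 0.0878
t 3.77 pos [0.4723 0.0631 0.0967] F [0.6 0.6 0.2] w 0.0878
  rotvec deg(old tool) [-0.   0.1  0.1] | shift cm in new tool [-0.03  0.17  0.09] | in old tool [-0.03  0.17  0.09]
```

```bash
python3 -m creep '[{"dp":[2.5,0.17,0.1],"angular":[0,0,0],"gripper":8.8},{"dp":[2.5,0,0],"angular":[0,0,0],"gripper":8.8},{"dp":[2,0,0],"angular":[0,0,0],"gripper":8.8},{"dp":[1,0,0],"angular":[0,0,0],"gripper":6.5},{"dp":[0,0,0],"angular":[0,0,0],"gripper":5}]'
python3 -m creep '[{"dp":[0,0,0],"angular":[0,0,0],"gripper":4},{"dp":[0,0,0],"angular":[0,0,0],"gripper":3.5},{"dp":[0,0,0],"angular":[0,0,0],"gripper":3.5},{"dp":[0,0,0],"angular":[0,0,0],"gripper":3.5},{"dp":[0,0,0],"angular":[0,0,0],"gripper":3.5}]' 20
python3 go.py pick blue 0
```

```text
t: 4.4
ee_pos: [0.4713, 0.0667, 0.0171]
ee_rot: [[-0.001, -0.37, 0.929], [0.0, 0.929, 0.37], [-1.0, 0.0, -0.001]]
force: [0.2, 0.1, -0.2]
gripper_width: 0.0704
t: 5.03
ee_pos: [0.4714, 0.0667, 0.0173]
ee_rot: [[0.0, -0.37, 0.929], [-0.0, 0.929, 0.37], [-1.0, -0.0, 0.0]]
force: [0.2, 0.6, -0.1]
gripper_width: 0.0349
t 5.03 pos [0.4714 0.0667 0.0173] F [ 0.2  0.6 -0.1] w 0.0349
  rotvec deg(old tool) [0. 0. 0.] | shift cm in new tool [ 0.03 -0.2   0.04] | in old tool [ 0.03 -0.2   0.04]
```

```bash
cat > pic.py <<'E'
import sys
from plant import *
import cv2,numpy as np
n=sys.argv[1];o=[]
for cam,(x,y,w,h) in zip(("top","side"),(list(map(int,a.split(","))) for a in sys.argv[2:4])):
    im=camera(cam)["color"];cv2.imwrite(f"pics/{n}_{cam}.png",im)
    c=im[y:y+h,x:x+w];f=min(400/w,580/h);o.append(cv2.resize(c,None,fx=f,fy=f,interpolation=cv2.INTER_CUBIC));print(cam,f)
H=max(c.shape[0] for c in o)
cv2.imwrite(f"pics/{n}.png",np.hstack([cv2.copyMakeBorder(c,0,H-c.shape[0],0,0,0) for c in o]))
E
python3 pic.py p1 210,170,160,160 240,180,160,160
```

```text
top 2.5
side 2.5
```

View pics/p1.png

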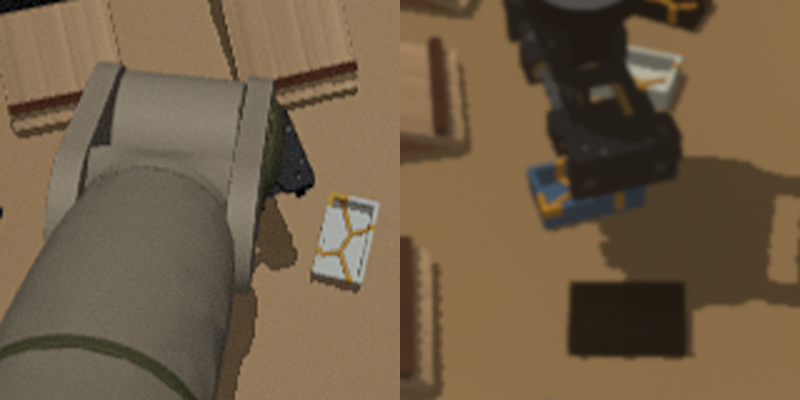

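```bash
python3 - <<'E'
from h import *
from plant import *
s=sense();R=s['ee_rot'];p=s['ee_pos']
im=cv2.imread("pics/p1_side.png");im=im[150:330,220:420];im=cv2.resize(im,None,fx=3.3,fy=3.3,interpolation=cv2.INTER_CUBIC)
im=cv2.convertScaleAbs(im,alpha=2.2,beta=20)
def d(pts,col):
    q=((proj(np.array(pts)@R.T+p,"side")-[220,150]+.5)*3.3).astype(int);cv2.polylines(im,[q.reshape(-1,1,2)],True,col,1)
B=lambda x,y,z:[[x,-y,-z],[x,y,-z],[x,y,z],[x,-y,z]]
d(B(-.05,.0935,.0375),(0,255,0));d(B(-.05,.0375,.0935),(0,255,255))
for k in(-1,1):d([[.014,k*.0175,0],[-.05,k*.0175,0]],(0,0,255))
d([[.014,0,0],[.017,0,0]],(255,0,255))
x,y,w=.4725,.065,.379
q=np.array([[38,23,20],[38,-23,20],[-38,-23,20],[-38,23,20]])/1e3@Ro.from_euler('z',w).as_matrix().T+[x,y,0]
cv2.polylines(im,[((proj(q,"side")-[220,150]+.5)*3.3).astype(int).reshape(-1,1,2)],True,(255,255,0),1)
cv2.imwrite("pics/p1b.png",im)
E
```

```text
(no output)
```

View pics/p1b.png

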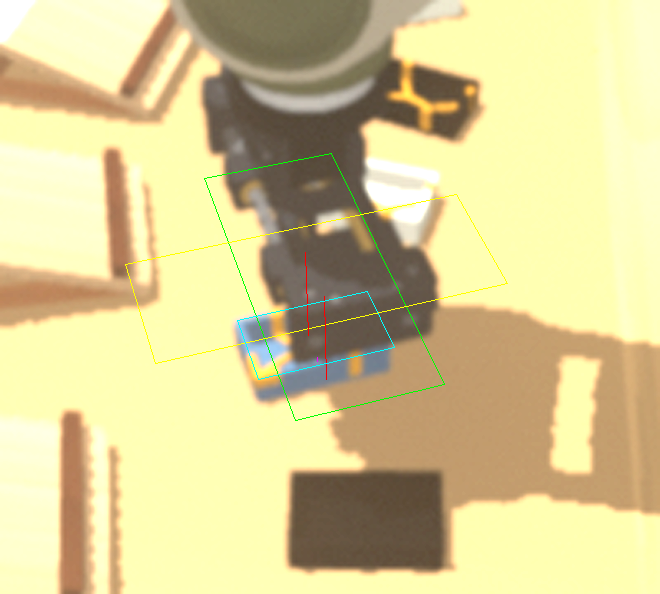

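```bash
python3 - <<'E'
from h import *
from plant import *
s=sense();R=s['ee_rot'];p=s['ee_pos']
B=np.array([[-.05,y,z] for y in(-.0935,.0935) for z in(-.0375,.0375)])@R.T+p
print(s['joints'].round(3))
print("top",proj(B,"top").round(1).tolist());print("+z40",proj(B+[0,0,.04],"top").round(1).tolist());print("-y38",proj(B-R[:,1]*.038,"top").round(1).tolist())
a=cv2.imread("pics/p1_top.png")
a=cv2.resize(a[190:270,290:370],None,fx=6,fy=6,interpolation=cv2.INTER_CUBIC)
a=cv2.convertScaleAbs(a,alpha=2.2,beta=20)
for o,c in(([0,0,0],(0,255,0)),([0,0,.04],(0,0,255)),(-R[:,1]*.038,(255,0,255))):
    q=proj(B+o,"top")[[0,1]];cv2.line(a,*[tuple(((v-[290,190]+.5)*6).astype(int).tolist()) for v in q],c,1)
cv2.imwrite("pics/p1c.png",a)
E
```

```text
[-0.106  0.495  1.862 -0.     0.784 -2.056]
top [[335.7, 249.9], [322.7, 219.0], [254.8, 281.8], [242.9, 249.9]]
+z40 [[336.6, 245.8], [323.0, 213.8], [252.2, 279.0], [239.8, 245.9]]
-y38 [[351.8, 243.5], [338.6, 212.9], [271.4, 275.2], [259.3, 243.6]]
```

View pics/p1c.png

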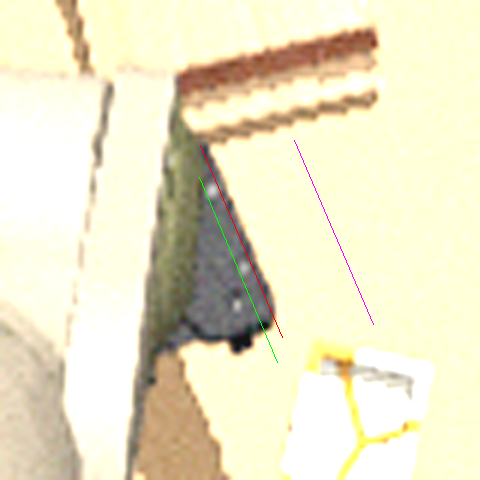

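```bash
python3 -m creep '[{"dp":[0,-0.2,0],"angular":[0,0,0],"gripper":8.8},{"dp":[0,0,0],"angular":[0,0,0],"gripper":8.8},{"dp":[0,0,0],"angular":[0,0,0],"gripper":8.8},{"dp":[0.2,0,0],"angular":[0,0,0],"gripper":8.8}]'
python3 -m creep '[{"dp":[0.2,0,0],"angular":[0,0,0],"gripper":8.8}]'
python3 -m creep '[{"dp":[0.1,0,0],"angular":[0,0,0],"gripper":8.8}]'
```

```text
t: 5.62
ee_pos: [0.4722, 0.0648, 0.0152]
ee_rot: [[0.0, -0.37, 0.929], [-0.0, 0.929, 0.37], [-1.0, -0.0, 0.0]]
force: [-0.2, -0.1, -0.2]
gripper_width: 0.073
t: 5.75
ee_pos: [0.4721, 0.0648, 0.0131]
ee_rot: [[-0.0, -0.37, 0.929], [0.0, 0.929, 0.37], [-1.0, 0.0, -0.0]]
force: [-0.1, -0.3, 0.4]
gripper_width: 0.0827
t: 5.88
ee_pos: [0.472, 0.0648, 0.012]
ee_rot: [[-0.0, -0.37, 0.929], [-0.0, 0.929, 0.37], [-1.0, 0.0, -0.0]]
force: [-0.8, -0.1, -0.6]
gripper_width: 0.0878
```

```bash
for i in 1; do python3 -m creep '[{"dp":[0.3,0,0],"angular":[0,0,0],"gripper":8.8}]';python3 -m creep '[{"dp":[0.3,0,0],"angular":[0,0,0],"gripper":8.8}]';python3 -m creep '[{"dp":[0.3,0,0],"angular":[0,0,0],"gripper":8.8}]'; done | grep -E "ee_pos|force"
```

```text
ee_pos: [0.4722, 0.0648, 0.0091]
force: [-0.1, 0.0, -0.1]
ee_pos: [0.4721, 0.0648, 0.006]
force: [-0.4, -0.1, -0.7]
ee_pos: [0.4721, 0.0648, 0.003]
force: [0.2, -0.4, 0.2]
```

```bash
python3 pic.py p2 230,180,160,160 240,190,120,120
```

```text
top 2.5
side 3.3333333333333335
```

View pics/p2.png

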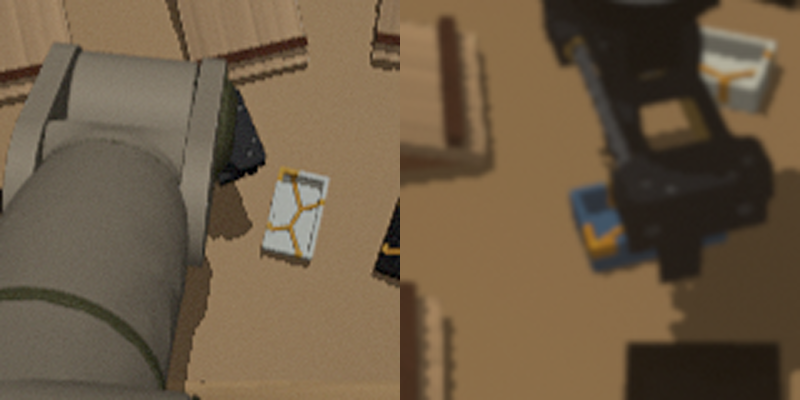

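```bash
python3 - <<'E'
from h import *
from plant import *
s=sense();R=s['ee_rot'];p=s['ee_pos']
print("observed x 318..329, row 274")
for e in(.014,0,-.01,-.02,-.03,-.04):
    q=proj(np.array([[e,.0615,.009],[e,.0615,-.009],[e,.044,0]])@R.T+p,"side");print(e,(p+R[:,0]*e)[2].round(4),q.round(1).tolist())
E
```

```text
observed x 318..329, row 274
0.014 -0.0111 [[320.7, 288.1], [330.4, 285.7], [322.6, 279.6]]
0 0.0029 [[320.6, 283.0], [330.5, 280.6], [322.5, 274.5]]
-0.01 0.0129 [[320.5, 279.2], [330.5, 276.8], [322.5, 270.7]]
-0.02 0.0229 [[320.5, 275.4], [330.5, 273.0], [322.5, 266.9]]
-0.03 0.0329 [[320.4, 271.5], [330.6, 269.1], [322.4, 263.0]]
-0.04 0.0429 [[320.4, 267.6], [330.6, 265.2], [322.4, 259.1]]
```

```bash
(python3 -m creep '[{"dp":[0.3,0,0],"angular":[0,0,0],"gripper":8.8},{"dp":[0.3,0,0],"angular":[0,0,0],"gripper":8.8},{"dp":[0.3,0,0],"angular":[0,0,0],"gripper":8.8}]';python3 -m creep '[{"dp":[0.2,0,0],"angular":[0,0,0],"gripper":8.8}]';python3 -m creep '[{"dp":[0.2,0,0],"angular":[0,0,0],"gripper":8.8}]') | grep -E "ee_pos|force"
```

```text
ee_pos: [0.4721, 0.0648, -0.006]
force: [0.7, 0.3, -0.3]
ee_pos: [0.4721, 0.0648, -0.008]
force: [0.6, -0.2, -0.6]
ee_pos: [0.4721, 0.0648, -0.0099]
force: [0.7, 0.5, 0.5]
```

```bash
(python3 -m creep '[{"dp":[0.15,0,0],"angular":[0,0,0],"gripper":8.8}]';python3 -m creep '[{"dp":[0.15,0,0],"angular":[0,0,0],"gripper":8.8}]';python3 -m creep '[{"dp":[0.15,0,0],"angular":[0,0,0],"gripper":8.8}]') | grep -E "ee_pos|force"
```

```text
ee_pos: [0.4721, 0.0648, -0.0114]
force: [-0.2, -1.1, -0.3]
ee_pos: [0.4722, 0.0648, -0.0129]
force: [0.4, 0.0, -0.0]
ee_pos: [0.4722, 0.0648, -0.0132]
force: [-11.1, 0.3, 34.2]
```

```bash
(python3 -m creep '[{"dp":[-0.3,0,0],"angular":[0,0,0],"gripper":6.5},{"dp":[0,0,0],"angular":[0,0,0],"gripper":5},{"dp":[0,0,0],"angular":[0,0,0],"gripper":4},{"dp":[0,0,0],"angular":[0,0,0],"gripper":3.5},{"dp":[0,0,0],"angular":[0,0,0],"gripper":3.5}]' 20; python3 -m creep '[{"dp":[0,0,0],"angular":[0,0,0],"gripper":3.5},{"dp":[0,0,0],"angular":[0,0,0],"gripper":3.5}]') | grep -vE "rot"
```

```text
t: 7.98
ee_pos: [0.472, 0.0648, -0.0114]
force: [-0.5, -0.4, -0.2]
gripper_width: 0.0459
t: 8.22
ee_pos: [0.4721, 0.0648, -0.0113]
force: [-0.2, -0.2, -1.0]
gripper_width: 0.0454
```

```bash
sed -i 's/h=.017/h=-.0113/' go.py; python3 -m creep '[{"dp":[-4,0,0],"angular":[0,0,0],"gripper":3.5},{"dp":[-4,0,0],"angular":[0,0,0],"gripper":3.5},{"dp":[-4,0,0],"angular":[0,0,0],"gripper":3.5},{"dp":[0,0,0],"angular":[4.2,0,0],"gripper":3.5},{"dp":[0,0,0],"angular":[4.2,0,0],"gripper":3.5}]'|grep -v rot;
python3 -m creep '[{"dp":[0,0,0],"angular":[0,-10,0],"gripper":3.5},{"dp":[0,0,0],"angular":[0,-10,0],"gripper":3.5}]' | grep -v rot
python3 go.py place blue .05 .015
```

```text
t: 8.85
ee_pos: [0.4722, 0.0648, 0.1092]
force: [-0.2, 0.3, -0.4]
gripper_width: 0.0457
t: 9.1
ee_pos: [0.4723, 0.0647, 0.1091]
force: [0.2, 1.5, -0.7]
gripper_width: 0.0458
t 9.1 pos [0.4723 0.0647 0.1091] F [ 0.2  1.5 -0.7] w 0.0458
  rotvec deg(old tool) [0.  0.3 0.1] | shift cm in new tool [  7.89 -11.16  12.42] | in old tool [  7.98 -11.16  12.37]
```

```bash
python3 -m creep '[{"dp":[0,-2.8,3.1],"angular":[0,0,0],"gripper":3.5},{"dp":[0,-2.8,3.1],"angular":[0,0,0],"gripper":3.5},{"dp":[0,-2.8,3.1],"angular":[0,0,0],"gripper":3.5},{"dp":[2,-2.8,3.1],"angular":[0,0.3,0],"gripper":3.5},{"dp":[3,0,0],"angular":[0,0,0],"gripper":3.5}]'|grep -v rot;
python3 -m creep '[{"dp":[2.9,0,0],"angular":[0,0,0],"gripper":3.5},{"dp":[0,0,0],"angular":[0,0,0],"gripper":3.5}]' | grep -v rot
python3 go.py place blue .05 .015
python3 pic.py p3 230,120,160,160 170,170,130,130
```

```text
t: 9.72
ee_pos: [0.6303, -0.0151, 0.1047]
force: [-0.3, 1.4, -0.5]
gripper_width: 0.0459
t: 9.98
ee_pos: [0.6364, -0.0107, 0.0747]
force: [-0.5, -0.4, -0.6]
gripper_width: 0.046
t 9.97 pos [ 0.6364 -0.0107  0.0747] F [-0.5 -0.4 -0.6] w 0.046
  rotvec deg(old tool) [ 0.  -0.5 -0.1] | shift cm in new tool [-0.2  -0.05  0.22] | in old tool [-0.2  -0.05  0.22]
top 2.5
side 3.076923076923077
```

View pics/p3.png

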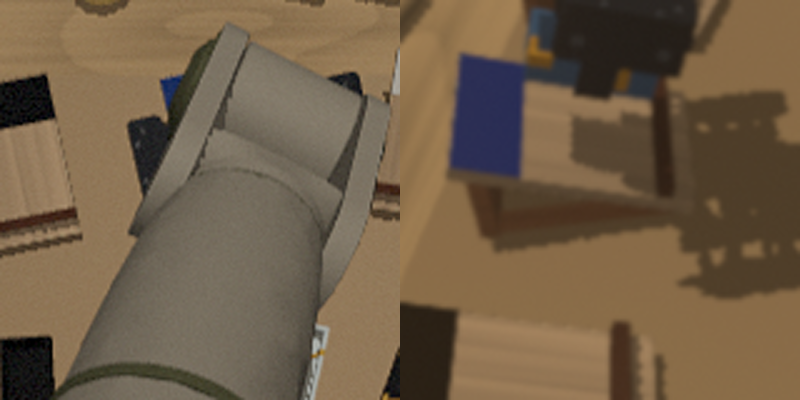

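```bash
sed -i 's/\[0,0,0\],"x"//' go.py; python3 - <<'E'
from h import *
from plant import *
s=sense();R=s['ee_rot'];p=s['ee_pos']
W=np.column_stack([R[:,2],R[:,1],-R[:,0]])
L=np.array([[38,23,0],[-38,23,0],[38,23,20],[38,-23,20]])/1e3
print("obs FLb 211.3,196.6  NLb 254.5,201.8")
for n,o in(("A",p-.027*R[:,0]),("B",p+[0,0,.027])):
    d=o+R[:,0]*.0157
    print(n,d.round(4),proj(L@W.T+d,"side").round(1).tolist())
E
```

```text
obs FLb 211.3,196.6  NLb 254.5,201.8
A [ 0.6337 -0.012   0.0882] [[210.5, 195.2], [252.1, 202.0], [212.4, 186.4], [213.2, 171.4]]
B [ 0.6425 -0.0099  0.0898] [[205.2, 195.0], [247.0, 201.8], [207.1, 186.2], [208.0, 171.2]]
```

```bash
(python3 -m creep '[{"dp":[2,-0.05,0],"angular":[0,-0.5,0],"gripper":3.5},{"dp":[2,0,0],"angular":[0,0,0],"gripper":3.5},{"dp":[0.3,0,0],"angular":[0,0,0],"gripper":3.5}]';python3 -m creep '[{"dp":[0.15,0,0],"angular":[0,0,0],"gripper":3.5}]';python3 -m creep '[{"dp":[0.15,0,0],"angular":[0,0,0],"gripper":3.5}]')|grep -v rot; python3 go.py place blue 0 .015
```

```text
t: 10.45
ee_pos: [0.6517, -0.0082, 0.0368]
force: [-0.2, 0.7, -0.5]
gripper_width: 0.0457
t: 10.58
ee_pos: [0.6526, -0.0083, 0.0363]
force: [0.6, -0.0, -0.7]
gripper_width: 0.046
t: 10.7
ee_pos: [0.6531, -0.0081, 0.0347]
force: [-0.1, 0.1, -0.2]
gripper_width: 0.0459
t 10.7 pos [ 0.6531 -0.0081  0.0347] F [-0.1  0.1 -0.2] w 0.0459
  rotvec deg(old tool) [0.1 0.3 0. ] | shift cm in new tool [0.46 0.08 0.01] | in old tool [0.46 0.08 0.01]
```

```bash
(python3 -m creep '[{"dp":[0.15,0,0],"angular":[0,0,0],"gripper":3.5}]';python3 -m creep '[{"dp":[0.1,0,0],"angular":[0,0.3,0],"gripper":3.5}]';python3 -m creep '[{"dp":[0.1,0,0],"angular":[0,0,0],"gripper":3.5}]')|grep -v rot; python3 go.py place blue 0 .015
```

```text
t: 10.82
ee_pos: [0.6534, -0.0079, 0.0327]
force: [-0.7, -0.4, -0.9]
gripper_width: 0.0459
t: 10.95
ee_pos: [0.6536, -0.0078, 0.0314]
force: [-1.0, -0.2, 0.0]
gripper_width: 0.046
t: 11.08
ee_pos: [0.654, -0.0077, 0.0303]
force: [-1.1, 0.5, -1.0]
gripper_width: 0.0458
t 11.07 pos [ 0.654  -0.0077  0.0303] F [-1.1  0.5 -1. ] w 0.0458
  rotvec deg(old tool) [ 0.  -0.1 -0. ] | shift cm in new tool [0.01 0.06 0.06] | in old tool [0.01 0.06 0.06]
```

```bash
(python3 -m creep '[{"dp":[0.1,0.05,0],"angular":[0,0,0],"gripper":3.5}]';python3 -m creep '[{"dp":[0.1,0,0],"angular":[0,0,0],"gripper":3.5}]';python3 -m creep '[{"dp":[0.1,0,0],"angular":[0,0,0],"gripper":3.5}]')|grep -v rot
```

```text
t: 11.2
ee_pos: [0.6542, -0.0073, 0.0295]
force: [-9.8, -4.4, 12.1]
gripper_width: 0.0458
t: 11.32
ee_pos: [0.6542, -0.0073, 0.0294]
force: [-17.6, -3.0, 20.5]
gripper_width: 0.0455
t: 11.45
ee_pos: [0.6544, -0.0073, 0.0293]
force: [-20.8, -3.8, 25.8]
gripper_width: 0.0461
```

```bash
(python3 -m creep '[{"dp":[-0.2,0,0],"angular":[0,0,0],"gripper":3.5},{"dp":[0,0,-0.5],"angular":[0,0,0],"gripper":3.5},{"dp":[0,0,-0.5],"angular":[0,0,0],"gripper":3.5}]';python3 -m creep '[{"dp":[0,0,-0.15],"angular":[0,0,0],"gripper":3.5}]';python3 -m creep '[{"dp":[0,0,-0.15],"angular":[0,0,0],"gripper":3.5}]')|grep -v rot; python3 go.py place blue 0 0
```

```text
t: 11.82
ee_pos: [0.6448, -0.0094, 0.0258]
force: [0.6, -0.0, 1.2]
gripper_width: 0.046
t: 11.95
ee_pos: [0.6433, -0.0097, 0.0252]
force: [0.0, 0.4, 0.1]
gripper_width: 0.0458
t: 12.08
ee_pos: [0.6422, -0.01, 0.0248]
force: [0.0, 0.3, 0.8]
gripper_width: 0.0458
t 12.07 pos [ 0.6422 -0.01    0.0248] F [0.  0.3 0.8] w 0.0458
  rotvec deg(old tool) [ 0.  -0.1 -0. ] | shift cm in new tool [-0.09  0.01 -0.12] | in old tool [-0.09  0.01 -0.12]
```

```bash
(python3 -m creep '[{"dp":[0.05,0,-0.1],"angular":[0,0,0],"gripper":3.5}]';python3 -m creep '[{"dp":[0,0,-0.1],"angular":[0,0,0],"gripper":3.5}]';python3 -m creep '[{"dp":[0,0,-0.1],"angular":[0,0,0],"gripper":3.5}]')|grep -v rot; python3 go.py place blue 0 0
```

```text
t: 12.2
ee_pos: [0.642, -0.0101, 0.0247]
force: [-0.0, 2.1, 7.3]
gripper_width: 0.0458
t: 12.32
ee_pos: [0.6418, -0.0102, 0.0248]
force: [7.6, 5.4, 4.3]
gripper_width: 0.046
t: 12.45
ee_pos: [0.6417, -0.0102, 0.0249]
force: [10.9, 8.1, 3.2]
gripper_width: 0.0458
t 12.45 pos [ 0.6417 -0.0102  0.0249] F [10.9  8.1  3.2] w 0.0458
  rotvec deg(old tool) [0.  0.2 0.1] | shift cm in new tool [-0.06  0.02 -0.07] | in old tool [-0.06  0.02 -0.07]
```

```bash
(python3 -m creep '[{"dp":[0.08,0,-0.05],"angular":[0,0,0],"gripper":3.5}]';python3 -m creep '[{"dp":[0,0,0],"angular":[0,0,0],"gripper":5},{"dp":[0,0,0],"angular":[0,0,0],"gripper":6},{"dp":[0,0,0],"angular":[0,0,0],"gripper":7},{"dp":[0,0,0],"angular":[0,0,0],"gripper":7.5},{"dp":[-2,0,0],"angular":[0,0,0],"gripper":8}]';python3 -m creep '[{"dp":[-5,0,0],"angular":[0,0,0],"gripper":8.8},{"dp":[-5,0,0],"angular":[0,0,0],"gripper":8.8},{"dp":[0,0,0],"angular":[0,10,0],"gripper":8.8},{"dp":[0,0,0],"angular":[0,10,0],"gripper":8.8},{"dp":[0,0,0],"angular":[0,0,0],"gripper":8.8}]')|grep -v rot; python3 go.py pick white 0.06
```

```text
t: 12.58
ee_pos: [0.6419, -0.0102, 0.0247]
force: [5.1, 7.3, 12.8]
gripper_width: 0.046
t: 13.2
ee_pos: [0.6319, -0.0118, 0.04]
force: [0.1, -0.1, 0.8]
gripper_width: 0.0798
t: 13.82
ee_pos: [0.6006, -0.0194, 0.1344]
force: [0.5, -0.1, -0.5]
gripper_width: 0.0881
t 13.82 pos [ 0.6006 -0.0194  0.1344] F [ 0.5 -0.1 -0.5] w 0.0881
  rotvec deg(old tool) [26.  -0.1 -0. ] | shift cm in new tool [  8.57  -7.63 -13.89] | in old tool [  8.6   -0.76 -15.81]
```

```bash
(python3 -m creep '[{"dp":[0,0,0],"angular":[8.7,0,0],"gripper":8.8},{"dp":[0,0,0],"angular":[8.7,0,0],"gripper":8.8},{"dp":[0,0,0],"angular":[8.6,0,0],"gripper":8.8},{"dp":[0,-2.5,-4.6],"angular":[0,0,0],"gripper":8.8},{"dp":[0,-2.5,-4.6],"angular":[0,0,0],"gripper":8.8}]';python3 -m creep '[{"dp":[3,-2.6,-4.7],"angular":[0,0,0],"gripper":8.8},{"dp":[3,0,0],"angular":[0,0,0],"gripper":8.8},{"dp":[2.6,0,0],"angular":[0,0,0],"gripper":8.8},{"dp":[0,0,0],"angular":[0,0,0],"gripper":8.8}]')|grep -v rot; python3 go.py pick white 0.0;python3 pic.py p4 270,130,130,180 170,140,220,150
```

```text
t: 14.45
ee_pos: [0.4968, -0.0485, 0.1345]
force: [0.8, -0.2, 0.3]
gripper_width: 0.0879
t: 14.95
ee_pos: [0.4456, -0.0632, 0.0484]
force: [0.3, 0.7, 0.1]
gripper_width: 0.0881
t 14.95 pos [ 0.4456 -0.0632  0.0484] F [0.3 0.7 0.1] w 0.0881
  rotvec deg(old tool) [-0.1 -0.2 -0. ] | shift cm in new tool [5.97 0.03 0.29] | in old tool [5.97 0.03 0.31]
top 3.076923076923077
side 1.8181818181818181
```

View pics/p4.png

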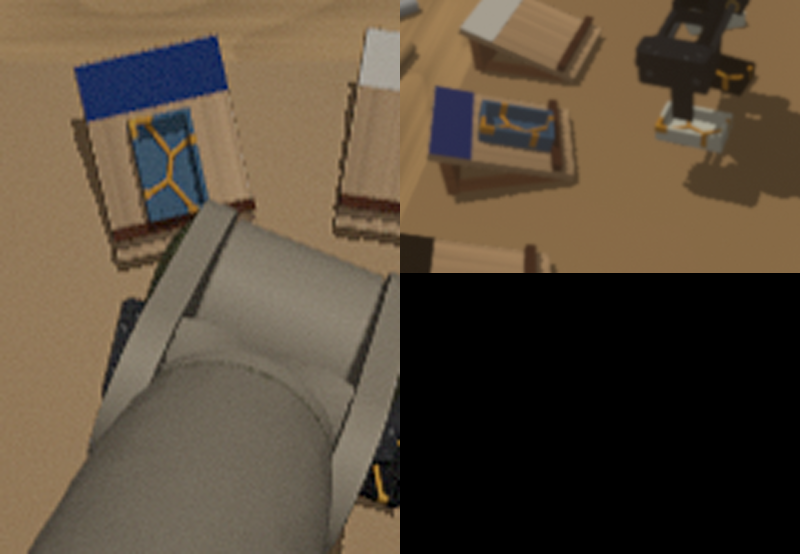

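```bash
(python3 -m creep '[{"dp":[2,0,0.3],"angular":[0,-0.2,0],"gripper":8.8},{"dp":[2,0,0],"angular":[0,0,0],"gripper":8.8},{"dp":[1.5,0,0],"angular":[0,0,0],"gripper":8.8},{"dp":[0.45,0,0],"angular":[0,0,0],"gripper":7},{"dp":[0,0,0],"angular":[0,0,0],"gripper":5}]' 20;python3 -m creep '[{"dp":[0,0,0],"angular":[0,0,0],"gripper":3.5},{"dp":[0,0,0],"angular":[0,0,0],"gripper":3.5},{"dp":[0,0,0],"angular":[0,0,0],"gripper":3.5},{"dp":[0,0,0],"angular":[0,0,0],"gripper":3.5},{"dp":[0,0,0],"angular":[0,0,0],"gripper":3.5}]')|grep -v rot
```

```text
t: 15.68
ee_pos: [0.4505, -0.0645, -0.0096]
force: [-0.7, -0.6, -0.5]
gripper_width: 0.07
t: 16.3
ee_pos: [0.4504, -0.0645, -0.0096]
force: [-1.1, 0.3, 5.5]
gripper_width: 0.0459
```

```bash
(python3 -m creep '[{"dp":[-4,0,0],"angular":[0,0,0],"gripper":3.5},{"dp":[-4,0,0],"angular":[0,0,0],"gripper":3.5},{"dp":[-4,0,0],"angular":[0,0,0],"gripper":3.5},{"dp":[0,0,0],"angular":[-3,0,0],"gripper":3.5},{"dp":[0,0,0],"angular":[0,-10,0],"gripper":3.5}]';python3 -m creep '[{"dp":[0,0,0],"angular":[0,-10,0],"gripper":3.5},{"dp":[0,0,0],"angular":[0,0,0],"gripper":3.5}]')|grep -v rot; python3 go.py place white .02 .013 -.0096
```

```text
t: 16.92
ee_pos: [0.4515, -0.0648, 0.1104]
force: [-0.2, 0.0, -0.9]
gripper_width: 0.0456
t: 17.18
ee_pos: [0.4481, -0.0636, 0.1094]
force: [0.3, -0.0, -0.0]
gripper_width: 0.0461
t 17.18 pos [ 0.4481 -0.0636  0.1094] F [ 0.3 -0.  -0. ] w 0.0461
  rotvec deg(old tool) [-0.1 -0.1  0. ] | shift cm in new tool [ 13.27 -10.17  19.13] | in old tool [ 13.25 -10.14  19.16]
```

```bash
(python3 -m creep '[{"dp":[0,-2.1,3.9],"angular":[0,0,0],"gripper":3.5},{"dp":[0,-2,3.8],"angular":[0,0,0],"gripper":3.5},{"dp":[0,-2,3.8],"angular":[0,0,0],"gripper":3.5},{"dp":[0,-2,3.8],"angular":[0,0,0],"gripper":3.5},{"dp":[2,-2,3.8],"angular":[0,0,0],"gripper":3.5}]';python3 -m creep '[{"dp":[3,0,0],"angular":[0,0,0],"gripper":3.5},{"dp":[3,0,0],"angular":[0,0,0],"gripper":3.5},{"dp":[3,0,0],"angular":[0,0,0],"gripper":3.5},{"dp":[1.5,0,0],"angular":[0,0,0],"gripper":3.5},{"dp":[0,0,0],"angular":[0,0,0],"gripper":3.5}]')|grep -v rot; python3 go.py place white .0 .013 -.0096
```

```text
t: 17.8
ee_pos: [0.6188, -0.1966, 0.1587]
force: [-0.4, 0.2, -1.0]
gripper_width: 0.046
t: 18.42
ee_pos: [0.6524, -0.2011, 0.0577]
force: [0.1, -0.4, -0.2]
gripper_width: 0.0463
t 18.43 pos [ 0.6524 -0.2011  0.0577] F [ 0.1 -0.4 -0.2] w 0.0463
  rotvec deg(old tool) [-0. -0.  0.] | shift cm in new tool [ 2.74 -0.03 -0.18] | in old tool [ 2.74 -0.03 -0.18]
```

```bash
(python3 -m creep '[{"dp":[1.3,0,-0.15],"angular":[0,0,0],"gripper":3.5},{"dp":[1,0,0],"angular":[0,0,0],"gripper":3.5},{"dp":[0.1,0,0],"angular":[0,0,0],"gripper":3.5}]';python3 -m creep '[{"dp":[0.15,0,0],"angular":[0,0,0],"gripper":3.5}]';python3 -m creep '[{"dp":[0.1,0,0],"angular":[0,0,0],"gripper":3.5}]';python3 -m creep '[{"dp":[0.1,0,0],"angular":[0,0,0],"gripper":3.5}]')|grep -v rot; python3 go.py place white .0 .013 -.0096
```

```text
t: 18.8
ee_pos: [0.6588, -0.2023, 0.0347]
force: [-0.6, -0.3, -0.6]
gripper_width: 0.0462
t: 18.92
ee_pos: [0.6597, -0.2026, 0.0343]
force: [-0.8, 0.4, -1.2]
gripper_width: 0.0457
t: 19.05
ee_pos: [0.66, -0.2027, 0.0334]
force: [0.4, -0.3, -0.9]
gripper_width: 0.0458
t: 19.18
ee_pos: [0.6603, -0.2027, 0.0323]
force: [-0.3, -0.5, -0.8]
gripper_width: 0.0459
t 19.18 pos [ 0.6603 -0.2027  0.0323] F [-0.3 -0.5 -0.8] w 0.0459
  rotvec deg(old tool) [-0.   0.1  0.1] | shift cm in new tool [ 0.08 -0.01 -0.07] | in old tool [ 0.08 -0.01 -0.07]
```

```bash
(python3 -m creep '[{"dp":[0.1,0,0],"angular":[0,0,0],"gripper":3.5}]';python3 -m creep '[{"dp":[0.1,0,0],"angular":[0,0,0],"gripper":3.5}]')|grep -v rot
```

```text
t: 19.3
ee_pos: [0.6606, -0.2027, 0.0313]
force: [-0.1, 0.1, -0.3]
gripper_width: 0.0462
t: 19.42
ee_pos: [0.6608, -0.2028, 0.0305]
force: [-8.3, 2.1, 10.6]
gripper_width: 0.0458
```

```bash
(python3 -m creep '[{"dp":[-0.05,0,0],"angular":[0,0,0],"gripper":3.5},{"dp":[0,0,-0.5],"angular":[0,0,0],"gripper":3.5},{"dp":[0,0,-0.45],"angular":[0,0,0],"gripper":3.5}]';python3 -m creep '[{"dp":[0,0,-0.15],"angular":[0,0,0],"gripper":3.5}]';python3 -m creep '[{"dp":[0,0,-0.12],"angular":[0,0,0],"gripper":3.5}]';python3 -m creep '[{"dp":[0,0,-0.1],"angular":[0,0,0],"gripper":3.5}]')|grep -v rot; python3 go.py place white .0 0 -.0096
```

```text
t: 19.8
ee_pos: [0.6518, -0.2012, 0.0275]
force: [14.3, 2.6, 4.4]
gripper_width: 0.0455
t: 19.92
ee_pos: [0.6517, -0.2012, 0.0279]
force: [9.9, 1.9, -0.1]
gripper_width: 0.0459
t: 20.05
ee_pos: [0.6514, -0.201, 0.0282]
force: [13.5, 3.3, 0.4]
gripper_width: 0.0456
t: 20.18
ee_pos: [0.6512, -0.2009, 0.0284]
force: [15.5, 3.7, 1.9]
gripper_width: 0.0457
t 20.18 pos [ 0.6512 -0.2009  0.0284] F [15.5  3.7  1.9] w 0.0457
  rotvec deg(old tool) [-0.   0.6  0.1] | shift cm in new tool [ 0.03 -0.03 -0.37] | in old tool [ 0.02 -0.03 -0.37]
```

```bash
(python3 -m creep '[{"dp":[0.05,0,0.1],"angular":[0,-0.5,0],"gripper":3.5}]';python3 -m creep '[{"dp":[0.08,0,0],"angular":[0,0,0],"gripper":3.5}]';python3 -m creep '[{"dp":[0.08,0,0],"angular":[0,0,0],"gripper":3.5}]')|grep -v rot; python3 go.py place white .0 0 -.0096
```

```text
t: 20.3
ee_pos: [0.6516, -0.201, 0.0281]
force: [5.3, 2.2, 6.5]
gripper_width: 0.0458
t: 20.42
ee_pos: [0.6518, -0.2011, 0.0276]
force: [4.4, 3.2, 9.7]
gripper_width: 0.0458
t: 20.55
ee_pos: [0.652, -0.2012, 0.0271]
force: [-2.9, 3.9, 16.6]
gripper_width: 0.0461
t 20.55 pos [ 0.652  -0.2012  0.0271] F [-2.9  3.9 16.6] w 0.0461
  rotvec deg(old tool) [-0.   0.9  0.1] | shift cm in new tool [-0.12 -0.02 -0.41] | in old tool [-0.13 -0.02 -0.4 ]
```

```bash
(python3 -m creep '[{"dp":[0,0,0],"angular":[0,0.9,0],"gripper":3.5},{"dp":[0,0,-0.1],"angular":[0,0,0],"gripper":3.5}]';python3 go.py place white .0 0 -.0096; python3 -m creep '[{"dp":[0.03,0,-0.05],"angular":[0,0,0],"gripper":3.5}]';python3 -m creep '[{"dp":[0,0,0],"angular":[0,0,0],"gripper":5},{"dp":[0,0,0],"angular":[0,0,0],"gripper":6},{"dp":[0,0,0],"angular":[0,0,0],"gripper":7},{"dp":[0,0,0],"angular":[0,0,0],"gripper":7.5},{"dp":[-2,0,0],"angular":[0,0,0],"gripper":8}]';python3 -m creep '[{"dp":[-5,0,0],"angular":[0,0,0],"gripper":8.8},{"dp":[-5,0,0],"angular":[0,0,0],"gripper":8.8},{"dp":[0,0,0],"angular":[0,10,0],"gripper":8.8},{"dp":[0,0,0],"angular":[0,10,0],"gripper":8.8},{"dp":[0,0,0],"angular":[0,0,0],"gripper":8.8}]')|grep -v rot: ; python3 go.py pick black 0.06
```

```text
t: 20.8
ee_pos: [0.6516, -0.2012, 0.027]
force: [8.5, 2.6, 6.1]
gripper_width: 0.0457
t 20.8 pos [ 0.6516 -0.2012  0.027 ] F [8.5 2.6 6.1] w 0.0457
  rotvec deg(old tool) [-0.   0.1  0.1] | shift cm in new tool [-0.12 -0.01 -0.36] | in old tool [-0.12 -0.01 -0.36]
t: 20.92
ee_pos: [0.6516, -0.2012, 0.027]
force: [7.8, 2.6, 11.1]
gripper_width: 0.0461
t: 21.55
ee_pos: [0.6414, -0.1992, 0.0413]
force: [-0.3, 0.6, 0.3]
gripper_width: 0.0795
t: 22.18
ee_pos: [0.6101, -0.1939, 0.1359]
force: [0.6, -0.2, -0.5]
gripper_width: 0.088
t 22.18 pos [ 0.6101 -0.1939  0.1359] F [ 0.6 -0.2 -0.5] w 0.088
  rotvec deg(old tool) [10.5 -0.3  0.1] | shift cm in new tool [  8.72  -3.96 -18.31] | in old tool [  8.81  -0.54 -18.69]
```

```bash
(python3 -m creep '[{"dp":[0,0,0],"angular":[10.5,0,0],"gripper":8.8},{"dp":[0,-1,-4.6],"angular":[0,0,0],"gripper":8.8},{"dp":[0,-1,-4.6],"angular":[0,0,0],"gripper":8.8},{"dp":[0,-1,-4.6],"angular":[0,0,0],"gripper":8.8},{"dp":[2,-1,-4.5],"angular":[0,-0.3,0],"gripper":8.8}]';python3 -m creep '[{"dp":[3.5,0,0],"angular":[0,0,0],"gripper":8.8},{"dp":[3.2,0,0],"angular":[0,0,0],"gripper":8.8},{"dp":[0,0,0],"angular":[0,0,0],"gripper":8.8}]')|grep -v rot: ; python3 go.py pick black 0.0; python3 pic.py p5 280,120,180,180 180,110,190,130
```

```text
t: 22.8
ee_pos: [0.4219, -0.1679, 0.1179]
force: [0.7, -1.3, -0.5]
gripper_width: 0.0879
t: 23.18
ee_pos: [0.4218, -0.1674, 0.0494]
force: [0.2, 0.6, 0.5]
gripper_width: 0.0881
t 23.18 pos [ 0.4218 -0.1674  0.0494] F [0.2 0.6 0.5] w 0.0881
  rotvec deg(old tool) [-0.  -0.1  0. ] | shift cm in new tool [6.07 0.04 0.28] | in old tool [6.07 0.04 0.28]
top 2.2222222222222223
side 2.1052631578947367
```

View pics/p5.png

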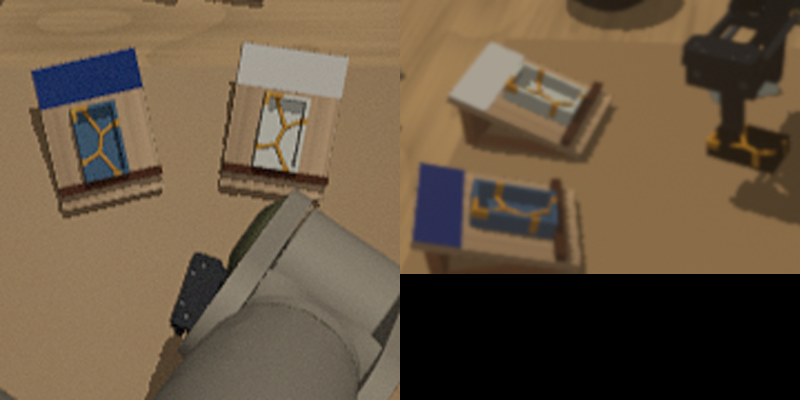

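```bash
(python3 -m creep '[{"dp":[2,0,0.25],"angular":[0,0,0],"gripper":8.8},{"dp":[2,0,0],"angular":[0,0,0],"gripper":8.8},{"dp":[1.6,0,0],"angular":[0,0,0],"gripper":8.8},{"dp":[0.4,0,0],"angular":[0,0,0],"gripper":7},{"dp":[0,0,0],"angular":[0,0,0],"gripper":5}]' 20;python3 -m creep '[{"dp":[0,0,0],"angular":[0,0,0],"gripper":3.5},{"dp":[0,0,0],"angular":[0,0,0],"gripper":3.5},{"dp":[0,0,0],"angular":[0,0,0],"gripper":3.5},{"dp":[0,0,0],"angular":[0,0,0],"gripper":3.5},{"dp":[0,0,0],"angular":[0,0,0],"gripper":3.5}]'
python3 -m creep '[{"dp":[-4,0,0],"angular":[0,0,0],"gripper":3.5},{"dp":[-4,0,0],"angular":[0,0,0],"gripper":3.5},{"dp":[-4,0,0],"angular":[0,0,0],"gripper":3.5},{"dp":[0,0,0],"angular":[-10.6,0,0],"gripper":3.5},{"dp":[0,0,0],"angular":[-10.6,0,0],"gripper":3.5}]';python3 -m creep '[{"dp":[0,0,0],"angular":[-10.6,0,0],"gripper":3.5},{"dp":[0,0,0],"angular":[0,-10,0],"gripper":3.5},{"dp":[0,0,0],"angular":[0,-10,0],"gripper":3.5},{"dp":[0,0,0],"angular":[0,0,0],"gripper":3.5}]')|grep -v rot: ; python3 go.py place black 0.03 0.015 -.010
```

```text
t: 23.9
ee_pos: [0.426, -0.1696, -0.0084]
force: [-0.9, -0.6, 1.4]
gripper_width: 0.0701
t: 24.52
ee_pos: [0.4258, -0.1695, -0.0089]
force: [-1.3, 1.0, 6.0]
gripper_width: 0.0458
t: 25.15
ee_pos: [0.4256, -0.1691, 0.1109]
force: [0.4, 0.3, -1.7]
gripper_width: 0.0458
t: 25.65
ee_pos: [0.4241, -0.1692, 0.1102]
force: [-0.3, -0.3, -1.7]
gripper_width: 0.046
t 25.65 pos [ 0.4241 -0.1692  0.1102] F [-0.3 -0.3 -1.7] w 0.046
  rotvec deg(old tool) [-0.2 -0.2  0.1] | shift cm in new tool [14.08 32.39 23.95] | in old tool [13.97 32.49 23.88]
```

```bash
(python3 -m creep '[{"dp":[0,4.1,3],"angular":[0,0,0],"gripper":3.5},{"dp":[0,4.1,3],"angular":[0,0,0],"gripper":3.5},{"dp":[0,4.1,3],"angular":[0,0,0],"gripper":3.5},{"dp":[0,4.1,3],"angular":[0,0,0],"gripper":3.5},{"dp":[0,4,3],"angular":[0,0,0],"gripper":3.5}]';python3 -m creep '[{"dp":[0,4,3],"angular":[0,0,0],"gripper":3.5},{"dp":[0,4,3],"angular":[0,0,0],"gripper":3.5},{"dp":[0,4,2.9],"angular":[0,0,0],"gripper":3.5},{"dp":[3,0,0],"angular":[0,0,0],"gripper":3.5},{"dp":[4,0,0],"angular":[0,0,0],"gripper":3.5}]';python3 -m creep '[{"dp":[4,0,0],"angular":[0,0,0],"gripper":3.5},{"dp":[2.5,0,0],"angular":[0,0,0],"gripper":3.5},{"dp":[0,0,0],"angular":[0,0,0],"gripper":3.5}]')|grep -v rot: ; python3 go.py place black 0.0 0.015 -.0089
```

```text
t: 26.28
ee_pos: [0.5235, 0.0612, 0.1622]
force: [0.2, -0.8, -1.6]
gripper_width: 0.0456
t: 26.9
ee_pos: [0.6047, 0.1999, 0.1258]
force: [-0.4, -0.9, -1.4]
gripper_width: 0.0457
t: 27.28
ee_pos: [0.6249, 0.2034, 0.0627]
force: [0.3, -0.3, -0.3]
gripper_width: 0.0458
t 27.27 pos [0.6249 0.2034 0.0627] F [ 0.3 -0.3 -0.3] w 0.0458
  rotvec deg(old tool) [ 0.3 -0.3  0.2] | shift cm in new tool [ 3.2  -0.02  0.01] | in old tool [ 3.2  -0.01  0.03]
```

```bash
(python3 -m creep '[{"dp":[1.5,0,0],"angular":[0.3,-0.3,0.1],"gripper":3.5},{"dp":[1.2,0,0],"angular":[0,0,0],"gripper":3.5},{"dp":[0.1,0,0],"angular":[0,0,0],"gripper":3.5},{"dp":[0.1,0,0],"angular":[0,0,0],"gripper":3.5}]';python3 -m creep '[{"dp":[0.1,0,0],"angular":[0,0,0],"gripper":3.5}]';python3 -m creep '[{"dp":[0.1,0,0],"angular":[0,0,0],"gripper":3.5}]')|grep -v rot: ; python3 go.py place black 0.0 0.015 -.0089
```

```text
t: 27.78
ee_pos: [0.6353, 0.2048, 0.0378]
force: [0.7, -0.4, -1.5]
gripper_width: 0.0458
t: 27.9
ee_pos: [0.6357, 0.2048, 0.0369]
force: [0.5, 0.4, -0.3]
gripper_width: 0.0457
t: 28.02
ee_pos: [0.6359, 0.2049, 0.0358]
force: [0.2, -0.2, -1.1]
gripper_width: 0.0455
t 28.02 pos [0.6359 0.2049 0.0358] F [ 0.2 -0.2 -1.1] w 0.0455
  rotvec deg(old tool) [-0.3  0.2  0. ] | shift cm in new tool [ 0.29  0.05 -0.12] | in old tool [ 0.29  0.05 -0.12]
```

```bash
(python3 -m creep '[{"dp":[0.1,0,0],"angular":[-0.2,0.1,0],"gripper":3.5},{"dp":[0.1,0,0],"angular":[0,0,0],"gripper":3.5}]';python3 -m creep '[{"dp":[0.1,0,0],"angular":[0,0,0],"gripper":3.5}]';python3 -m creep '[{"dp":[0.1,0,0],"angular":[0,0,0],"gripper":3.5}]')|grep -v rot: ; python3 go.py place black 0.0 0.015 -.0089
```

```text
t: 28.28
ee_pos: [0.6366, 0.2051, 0.0337]
force: [0.2, 0.2, -1.2]
gripper_width: 0.0459
t: 28.4
ee_pos: [0.6369, 0.2051, 0.0327]
force: [-1.0, 0.5, -1.2]
gripper_width: 0.0461
t: 28.52
ee_pos: [0.6369, 0.2051, 0.0325]
force: [-14.0, -4.0, 17.1]
gripper_width: 0.0461
t 28.52 pos [0.6369 0.2051 0.0325] F [-14.   -4.   17.1] w 0.0461
  rotvec deg(old tool) [-0.1  0.1  0. ] | shift cm in new tool [-0.05  0.05 -0.1 ] | in old tool [-0.05  0.05 -0.1 ]
```

```bash
(python3 -m creep '[{"dp":[-0.1,0.04,0],"angular":[0,0,0],"gripper":3.5},{"dp":[0,0,-0.5],"angular":[0,0,0],"gripper":3.5},{"dp":[0,0,-0.5],"angular":[0,0,0],"gripper":3.5}]';python3 -m creep '[{"dp":[0,0,-0.15],"angular":[0,0,0],"gripper":3.5}]';python3 -m creep '[{"dp":[0,0,-0.15],"angular":[0,0,0],"gripper":3.5}]';python3 -m creep '[{"dp":[0,0,-0.12],"angular":[0,0,0],"gripper":3.5}]')|grep -v rot: ; python3 go.py place black 0.0 0.0 -.0089
```

```text
t: 28.9
ee_pos: [0.6273, 0.2036, 0.0291]
force: [-0.4, -0.8, -0.5]
gripper_width: 0.0458
t: 29.02
ee_pos: [0.6258, 0.2033, 0.0286]
force: [-0.3, -0.0, -0.1]
gripper_width: 0.0462
t: 29.15
ee_pos: [0.6246, 0.203, 0.0281]
force: [-0.2, 0.5, -1.2]
gripper_width: 0.0459
t: 29.28
ee_pos: [0.6236, 0.2028, 0.0277]
force: [0.3, 0.2, -0.7]
gripper_width: 0.0458
t 29.27 pos [0.6236 0.2028 0.0277] F [ 0.3  0.2 -0.7] w 0.0458
  rotvec deg(old tool) [-0.1  0.1 -0. ] | shift cm in new tool [-0.04  0.   -0.17] | in old tool [-0.04  0.   -0.17]
```

```bash
(python3 -m creep '[{"dp":[0,0,-0.12],"angular":[0,0,0],"gripper":3.5}]';python3 -m creep '[{"dp":[0,0,-0.1],"angular":[0,0,0],"gripper":3.5}]';python3 -m creep '[{"dp":[0,0,-0.1],"angular":[0,0,0],"gripper":3.5}]')|grep -v rot: ; python3 go.py place black 0.0 0.0 -.0089
```

```text
t: 29.4
ee_pos: [0.6233, 0.2028, 0.0279]
force: [5.2, 2.4, -0.0]
gripper_width: 0.0456
t: 29.52
ee_pos: [0.6231, 0.2027, 0.0282]
force: [7.3, 3.9, 0.8]
gripper_width: 0.0461
t: 29.65
ee_pos: [0.6229, 0.2027, 0.0284]
force: [9.1, 5.0, 0.9]
gripper_width: 0.046
t 29.65 pos [0.6229 0.2027 0.0284] F [9.1 5.  0.9] w 0.046
  rotvec deg(old tool) [-0.1  0.5  0. ] | shift cm in new tool [ 0.04 -0.   -0.12] | in old tool [ 0.04 -0.   -0.12]
```

```bash
(python3 -m creep '[{"dp":[0.08,0,0.05],"angular":[0,0.5,0],"gripper":3.5}]';python3 -m creep '[{"dp":[0.08,0,0],"angular":[0,0,0],"gripper":3.5}]';python3 -m creep '[{"dp":[0.06,0,-0.08],"angular":[0,0,0],"gripper":3.5}]'; python3 go.py place black 0.0 0.0 -.0089)|grep -v rot:
```

```text
t: 29.78
ee_pos: [0.6232, 0.2028, 0.0276]
force: [4.4, 3.6, 2.7]
gripper_width: 0.0457
t: 29.9
ee_pos: [0.6232, 0.2029, 0.0275]
force: [-5.9, -0.4, 16.8]
gripper_width: 0.0458
t: 30.02
ee_pos: [0.6232, 0.2029, 0.0275]
force: [-2.0, 1.2, 17.9]
gripper_width: 0.046
t 30.02 pos [0.6232 0.2029 0.0275] F [-2.   1.2 17.9] w 0.046
  rotvec deg(old tool) [-0.1 -0.   0. ] | shift cm in new tool [-0.05 -0.   -0.12] | in old tool [-0.05 -0.01 -0.12]
```

Released next, and retreat toward the left to clear the views.

```bash
(python3 -m creep '[{"dp":[0,0,-0.06],"angular":[0,0,0],"gripper":3.5}]'; python3 -m creep '[{"dp":[0,0,0],"angular":[0,0,0],"gripper":5},{"dp":[0,0,0],"angular":[0,0,0],"gripper":6},{"dp":[0,0,0],"angular":[0,0,0],"gripper":7},{"dp":[0,0,0],"angular":[0,0,0],"gripper":7.5},{"dp":[-2,0,0],"angular":[0,0,0],"gripper":8}]';python3 -m creep '[{"dp":[-5,0,0],"angular":[0,0,0],"gripper":8.8},{"dp":[-5,0,0],"angular":[0,0,0],"gripper":8.8},{"dp":[-4,0,0],"angular":[0,0,0],"gripper":8.8},{"dp":[-2,0,-5],"angular":[0,0,0],"gripper":8.8},{"dp":[-1,0,-5],"angular":[0,0,0],"gripper":8.8}]';python3 -m creep '[{"dp":[0,4,-4],"angular":[0,0,0],"gripper":8.8},{"dp":[0,5,-3],"angular":[0,0,0],"gripper":8.8},{"dp":[0,5,-3],"angular":[0,0,0],"gripper":8.8},{"dp":[0,5,-2],"angular":[0,0,0],"gripper":8.8},{"dp":[0,5,-2],"angular":[0,0,0],"gripper":8.8}]')|grep -v rot:; python3 - <<'E'
from plant import *
import cv2,numpy as np
for cam in("top","side"): cv2.imwrite(f"pics/f_{cam}.png",camera(cam)["color"])
a=cv2.imread("pics/f_top.png");cv2.imwrite("pics/f1.png",cv2.resize(a[130:310,175:475],None,fx=2.66,fy=2.66,interpolation=cv2.INTER_CUBIC))
E
```

```text
t: 30.15
ee_pos: [0.6232, 0.2028, 0.0275]
force: [3.3, 3.0, 11.3]
gripper_width: 0.0458
t: 30.78
ee_pos: [0.6133, 0.2007, 0.042]
force: [-0.4, -0.4, -0.3]
gripper_width: 0.0795
t: 31.4
ee_pos: [0.4647, 0.1702, 0.1703]
force: [0.7, -0.5, 0.3]
gripper_width: 0.0883
t: 32.02
ee_pos: [0.2874, 0.3805, 0.123]
force: [1.2, 0.5, 0.5]
gripper_width: 0.0878
```

View pics/f1.png

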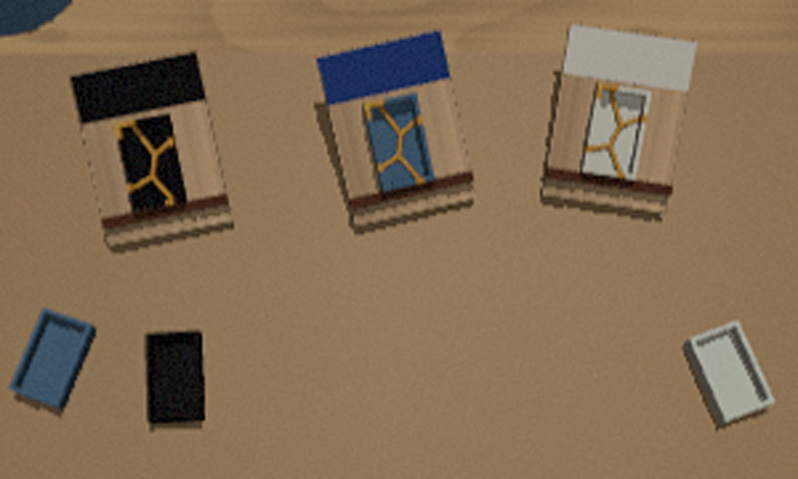

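```bash
python3 - <<'E'
import cv2,numpy as np
a=cv2.imread("pics/f_top.png");b=cv2.imread("pics/f_side.png")
def c(im,x,y,w,h,f): return cv2.convertScaleAbs(cv2.resize(im[y:y+h,x:x+w],None,fx=f,fy=f,interpolation=cv2.INTER_CUBIC),alpha=1.4,beta=20)
o=np.zeros((600,800,3),np.uint8)
for i,(x,y) in enumerate([(199,146),(292,138),(376,136)]): o[0:325,i*265:i*265+260]=c(a,x,y,64,80,4.0625)[:325,:260]
for i,(x,y) in enumerate([(146,260),(183,180),(200,120)]):
    q=c(b,x,y,110,95,2.4);o[340:340+q.shape[0],i*265:i*265+q.shape[1]]=q[:, :265]
cv2.imwrite("pics/f2.png",o)
E
```

```text
(no output)
```

View pics/f2.png

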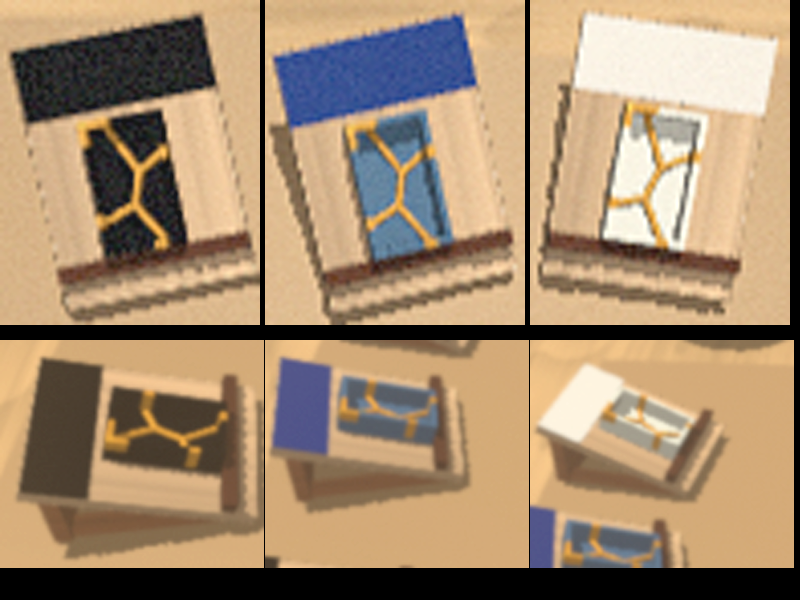

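```bash
cat > f.py <<'E'
from h import *
c,sn=np.cos(np.radians(20)),np.sin(np.radians(20))
g=lambda L:np.column_stack([L[:,0]*c-L[:,2]*sn,L[:,1],.04+L[:,0]*sn+L[:,2]*c])
P=g(np.array([[75,55,0],[75,-55,0],[-50,55,10],[-50,-55,10]])/1e3)
r=np.array([[38,23,20],[38,-23,20],[-38,-23,20],[-38,23,20]])/1e3
w=lambda A,p:A@Ro.from_euler('z',p[2]).as_matrix().T+[p[0],p[1],0]
T={"black":((199,146),0,[(80,130),(163,110),(187,240),(107,258)],[(11,53),(203,14),(58,268),(248,233)]),
"blue":((292,138),265,[(345,128),(428,110),(452,242),(370,262)],[(273,55),(465,15),(324,275),(511,232)]),
"white":((376,136),530,[(627,100),(707,115),(685,252),(603,240)],[(584,13),(777,38),(543,236),(741,262)])}
for k,(o,ox,d,b) in T.items():
    cv=lambda a:np.array(o)+(np.array(a,float)-[ox,0]+.5)/4.0625-.5
    q=pose(0,[("top",P,cv(b))],[.65,0,0])
    def loc(p): return r@Ro.from_euler('z',p[2]).as_matrix().T+[p[0],p[1],0]
    z=least_squares(lambda p:(proj(w(g(loc(p)),q.x),"top")-cv(d)).ravel(),[-.012,0,0])
    print(k,"ramp",q.x.round(4),np.abs(q.fun).max().round(2),"dish s,y mm, yaw deg",(z.x[:2]*1e3).round(1),np.degrees(z.x[2]).round(2),np.abs(z.fun).max().round(2))
E
python3 f.py
```

```text
black ramp [0.6286 0.202  0.2037] 0.6 dish s,y mm, yaw deg [-11.7   1.1] -0.37 1.25
blue ramp [ 0.6462 -0.011   0.2266] 0.37 dish s,y mm, yaw deg [-10.8   3.5] -1.02 0.62
white ramp [ 0.6548 -0.2033 -0.1577] 1.38 dish s,y mm, yaw deg [-10.6   1.9] -0.08 0.77
```

```bash
python3 - <<'E'
import cv2,numpy as np
a=cv2.imread("pics/f_top.png");b=cv2.imread("pics/f_side.png")
c=lambda im,x,y,w,h,f:cv2.convertScaleAbs(cv2.resize(im[y:y+h,x:x+w],None,fx=f,fy=f,interpolation=cv2.INTER_CUBIC),alpha=1.4,beta=20)
A=c(a,292,138,64,80,6.25);B=c(b,183,185,84,80,4.7)
o=np.zeros((500,800,3),np.uint8);o[:500,:400]=A;o[:B.shape[0],404:404+B.shape[1]]=B
cv2.imwrite("pics/f3.png",o)
E
```

```text
(no output)
```

View pics/f3.png

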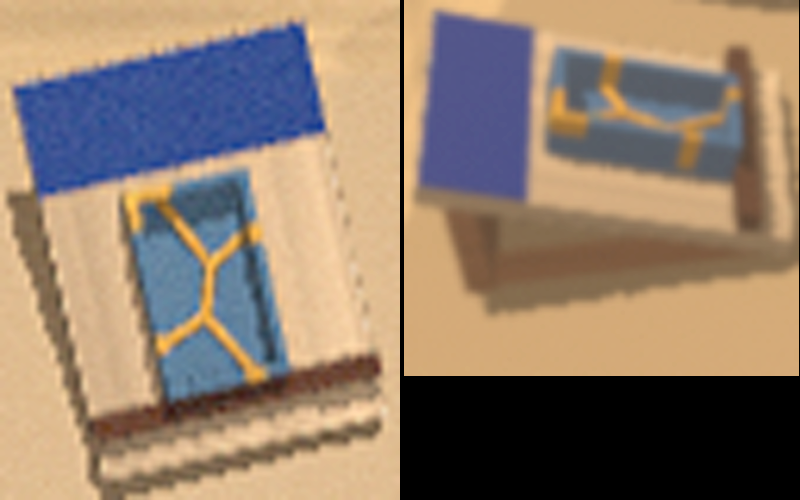

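```bash
python3 - <<'E'
import cv2
from plant import *
a=cv2.imread("pics/top0.png");b=cv2.imread("pics/f_top.png")
for n,(x,y) in dict(blue=(172,240),black=(222,245),white=(424,242)).items():
    t=a[y:y+55,x:x+46];r=cv2.matchTemplate(b[y-8:y+63,x-8:x+54],t,cv2.TM_CCOEFF_NORMED);_,v,_,l=cv2.minMaxLoc(r);print(n,round(v,3),"shift px",l[0]-8,l[1]-8)
print(sense()['force'].round(1)); close_job(); print(sense()['t'])
E
```

```text
blue 0.994 shift px 0 0
black 0.994 shift px 0 0
white 0.996 shift px 0 0
[-0.6 -0.6 -0.4]
the job is handed in; nothing more can be done
the job is handed in; nothing more can be done
```

I set the three gold-mended dishes on the rests of their own glaze colour, with no drops, and handed the job in at about 32 s of the 83 s allowed. No verdict came back.

I laid each dish onto the tilted board until I felt contact, slid it down until it touched the cleat, then let go. The last top picture, compared with each rest, gave:

| Dish | Off mid-cleat | Turn from straight up the slope | Distance down-slope of the middle (12 mm asked) |
|---|---|---|---|
| Black | about 1 mm | 0.4° | 11.7 mm |
| White | about 2 mm | 0.1° | 10.6 mm |
| Blue | about 3 mm | 1.0° | 10.8 mm |

- **Least accurate:** blue is the furthest off centre. I left it there rather than risk gripping it again. These figures come from corners I picked by eye, so expect about 1 mm of error.
- **Flatness:** in the side picture all three dishes look right way up, flat on the board and against the cleat.
- **Plain dishes:** none moved; they show zero pixel shift between the first and last pictures.
- **Gripper:** it was open and clear of everything at the end, with wrist force near zero.

**Tool reading was off:** the reported tool position sat about 27 mm further along the fingers than where the fingers really were. The first grasp on blue therefore closed above the dish and missed it. I found the offset by lowering the open fingers until they touched the table, which pressed at about 36 N (the wrist limit is 120 N). I allowed for it from then on.

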